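# Set the grain mill to 5 and close its hopper

### The job

Get the grain mill ready for use: turn its upright ribbed metal sleeve until the pointer has clicked in at number 5 on the scale. Then lower the hinged hopper lid until it is fully closed, without slamming it, and leave the jar, tumbler, spoon rest and pepper shaker round the mill standing where they are.

Things in the scene. Friction and masses are not known exactly. Their poses are not given: they have to be found in the camera images.
- mill: Grain mill, fixed: a light wooden block 160 mm deep (x), 320 mm wide (y), deck 90 mm above the counter. Origin on the counter, 13 mm to +y of the block's middle; +x points away from the robot at yaw 0. On its deck: the sleeve (axis at x 0, y -95 mm) and the open steel hopper (130 x 130 mm, centre at x 0, y +75 mm, rim 125 mm above the counter).
- sleeve_grip (a point): On the sleeve's vertical axis, 128 mm above the counter, a good height to grip; x axis along the pointer. The sleeve is an upright ribbed aluminium cylinder, 58 mm diameter, gripped from 100 to 148 mm above the counter; below it (92 to 100 mm) a skirt of 72 mm diameter has a black pointer nose, tip 46 mm from the axis. White scale plate below, top at 92 mm.
- sleeve (a joint): Turn of the sleeve (rad), growing counter-clockwise seen from above. It clicks into seven notches 24 degrees apart and rests only in a notch: 0 = number 1, 0.419 = 2, 0.838 = 3, 1.257 = 4, 1.676 = 5, 2.094 = 6, 2.513 = 7; end stops just outside 1 and 7. It starts at 1, 2 or 3. A click takes about 0.05 to 0.1 N m.
- scale_5 (a point): Centre of the black numeral 5 on the white scale plate, 60 mm from the sleeve's axis, 92 mm above the counter. The numerals 1 to 7 (14 mm high) stand round the sleeve on the plate's side away from the robot, rising counter-clockwise; 4 lies towards the mill's +x.
- lid_hinge (a point): Middle of the lid's hinge line, at x +65 mm, y +75 mm of the mill, 125.5 mm above the counter. The line runs along the mill's y, on the hopper's side away from the robot. The point turns with the lid: its -x axis points to the lid's free edge, its z axis is the normal of the lid's outer (upper) face.
- lid_press (a point): Point on the middle of the lid's outer face, 100 mm from the hinge: a good place to push. The lid is a wooden plate 142 mm long from hinge to free edge, 136 mm wide (along the hinge), 8 mm thick, its outer face 8 mm from the hinge line.
- lid (a joint): Opening angle of the lid (rad): 0 = closed flat on the hopper's rim, 1.57 = upright. It starts open at 1.0 to 1.45, leaning a little towards the robot. The hinge is stiff (about 0.22 N m): the lid stays where it is left and must be pushed all the way down.
- jar: Clamp-lid glass jar, bystander, diameter 100 mm, 146 mm tall, origin under its centre; stands to the mill's +y side.
- tumbler: Blue plastic tumbler, bystander, diameter 74 mm, 110 mm tall, origin under its centre; stands on the mill's side away from the robot, behind the hopper.
- spoon_rest: White ceramic spoon rest, bystander, dish of 94 mm diameter, 16 mm high, with a 40 mm tongue to its -x; origin under the dish; lies in front of the mill on the robot's side.
- pepper: Turned wooden pepper shaker, bystander, diameter 56 mm, 138 mm tall, origin under its centre; stands to the mill's -y side.

How it is judged:
On the way, in this order (a step that is already met when the one before it is completed fails the run):
1. the sleeve stands at number 5 while the lid is still open (value of joint sleeve between 1.556 and 1.796 rad and value of joint lid above 0.5 rad), for 0.2 s.
2. the lid is closed (value of joint lid below 0.05 rad), for 0.2 s.
At the end, for the whole second after the job is handed in: The sleeve rests at number 5 (joint 1.676 within 0.12 rad) and the lid is closed on the hopper (opening under 0.05 rad) (value of joint sleeve between 1.556 and 1.796 rad and value of joint lid below 0.05 rad); the robot touches nothing.
It fails at once if the lid is slammed (closing faster than 3 rad/s) (velocity of joint lid below -3 rad/s).
It fails at once if the jar, tumbler, spoon rest or pepper shaker is moved more than 30 mm or tipped over (distance of any of jar, tumbler, spoon_rest, pepper from where it was at the start of the episode above 0.03 m or angle between any of jar, tumbler, pepper's own z axis and vertical above 0.6 rad).
It also fails if it takes over 59 s, if anything falls off the work surface, if the arm or the gripper's body presses on something with over 40 N, if the wrist force passes 120 N, or if a joint passes its speed limit or range.

### The arm

A 7-joint arm with a two-finger parallel gripper is mounted at the origin on the work surface. World frame = base frame: x ahead of the robot, y to its left, z up, the work surface at z = 0. Lengths are in m, angles in rad, forces in N, time in s.
With the tool pointing down it reaches from about 0.4 to 0.875 m from the base axis. Payload 6.5 kg.
Tool frame: the origin (TCP) lies at the very end of the fingers, on their centre line; the grasp point (between the pads) lies 19 mm behind it; y points along the fingers, z is the direction in which the jaws open and shut, and the axes are right-handed (so a half turn about y gives the same grasp; the last joint's range is limited). The gripper opens to 88 mm and grips with 3 to 60 N. Pads are 18 mm wide; open, the fingers measure 123 mm over their backs; the gripper's body (75 mm by 187 mm) begins 45 mm behind the grasp point.
Start: joints at [-1.217, 0.536, -0.004, 1.538, 0.003, 1.067, -0.071], TCP at [0.265, 0.594, 0.239] pointing down, gripper open.
Joint ranges: [-2.7, 2.7], [-0.37, 2.16], [-1.27, 1.26], [0.24, 2.4], [-1.31, 4.45], [0.19, 1.91], [-2.76, 2.76]. Speed limits (rad/s): [2.39, 2.39, 3.14, 3.14, 3.14, 3.14, 3.14].

### API

Orientations are given as a unit quaternion [w, x, y, z].
In Python, from cell import r gives the robot as it stands.
- The arm moves only by the tool servo_tool, never from a script. Its argument "rows" is a list of rows, each a list of 4 numbers: the shift along the tool's x, y, z in mm, then the turn about the tool's y in rad. A call has 1 to 12 rows; each row is the pose to reach, as a shift and turn from the pose commanded when the call began, along the tool's axes at that moment; what a row does not reach only later rows make up. A row lasts 1/10 s, in which the tool goes at most 50 mm and 8.59 degrees, less where a joint would pass 70% of its speed; a pose out of reach is approached as far as the arm can. A call with a gripper value outside its range is refused whole. "hand" is the closure, from 0 (fully open) to 1 (shut), set as the call begins (left out, the last holds). The fingers move at their own pace and stop on an object; "force" is the grip in N (left out, the last holds). Time passes only in rows, so rows that repeat a pose let the fingers close. It gives the time, the measured TCP pose, the force and the opening at its end, in the units of the state.
- r.state(): the state, without advancing time (a new reading comes with each control period).
- r.snapshot(name): name is "scene" or "top"; returns the picture (480x640x3 uint8, red, green, blue); there is no depth.
- r.calibration(name): a dict with "fx", "fy", "cx", "cy" (pixels), "rvec" (rotation vector, rad) and "tvec" (3), from world to camera coordinates, as OpenCV has them. Camera axes: x right, y down, z forward; pixel columns grow to the right and rows downward; lengths in m; the calibration is good to about 2 mm. A picture is of the moment at which its call begins. calibration takes no time and is no camera call.
- r.close_job(): hands the job in, once; it reports no verdict.
The state is a dict: "time": time; "joints": joint angles; "qd": joint speeds; "joint_torque": joint torques, N m; "eef_pos": TCP position; "orientation": TCP orientation; "wrist_force": force on the tool from outside, world axes, zero at the start; "torque": the same for the moment, N m; "grip_width": opening from 0.0 (shut) to 1.0 (fully open).
Only numpy, scipy, OpenCV 4.12 (cv2) and the standard library are available. Lean on these libraries where they do the work, as an engineer would, in place of code of your own. Each camera call takes 0.05 s, during which the arm holds its last target. There are 200 camera calls.

## Working session

There is one attempt and no reset: what is moved stays moved. The work goes in short steps, Python scripts to look and compute and a tool call to move; the robot and the scene stay as the last step left them, time stands still between calls to the robot, and variables do not carry over. Pictures are saved under pics/ and viewed, about 8 in all and at most 12, crops included, and the job is handed in when it is done.

Besides the shell and the picture viewer there is one more tool, called after "Emit:" by a JSON object that holds its "api" and its "payload", one argument or row to a line. servo_tool: Moves the arm, as the interface text tells. Its arguments: {"type":"object","properties":{"rows":{"type":"array","items":{"type":"array","items":{"type":"number"}}},"hand":{"type":"number"},"force":{"type":"number"}},"required":["rows"]}

```bash
mkdir -p pics; ls
python3 - <<'E'
from cell import r
import cv2
for n in ("scene","top"):
    cv2.imwrite(f"pics/{n}0.png",r.snapshot(n)[:,:,::-1]); print(r.calibration(n))
print(r.state())
E
```

```text
pics
{'fx': 495.72546650663696, 'fy': 495.72546650663696, 'cx': 319.8466838547393, 'cy': 236.91842460398988, 'rvec': array([ 0.82684607,  2.49579538, -1.17269124]), 'tvec': array([ 0.45116295, -0.1402974 ,  1.37618526])}
{'fx': 449.08546645616593, 'fy': 449.08546645616593, 'cx': 321.085831356658, 'cy': 233.22525281157388, 'rvec': array([ 2.0041026 , -2.20695508,  0.23623515]), 'tvec': array([0.08951185, 0.59649533, 0.82134668])}
{'time': 0.1, 'joints': array([-1.21719249,  0.53707794, -0.00441486,  1.53872506,  0.0026015 ,
        1.06731258, -0.0711772 ]), 'qd': array([ 0.00041302, -0.0014935 ,  0.00055704, -0.00409825,  0.0006798 ,
        0.0005318 , -0.00011347]), 'joint_torque': array([ 2.27640136e-03, -5.72078276e+01,  9.93842259e-01, -2.52232665e+01,
       -5.61509526e-02,  1.34482546e-02,  3.05133472e-05]), 'eef_pos': array([0.26473464, 0.59306126, 0.23795421]), 'orientation': array([-0.6910599 ,  0.6921242 , -0.14737756,  0.14724185]), 'wrist_force': array([-0.19683621,  0.39377837,  0.09030132]), 'torque': array([-0.01591055,  0.01918482,  0.01405936]), 'grip_width': 1.0013226154176917}
```

View pics/top0.png

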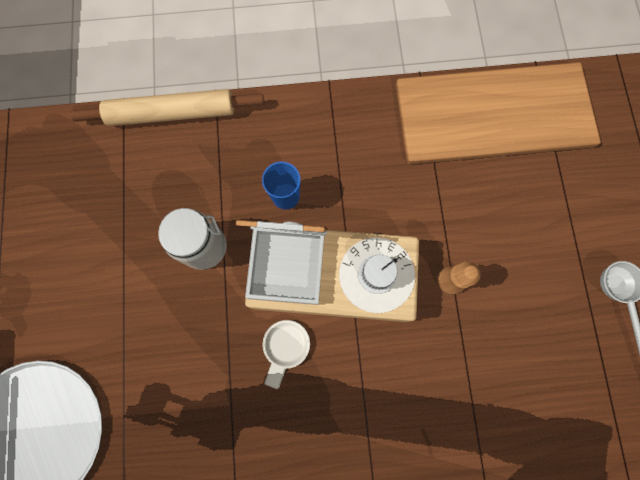

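View pics/scene0.png

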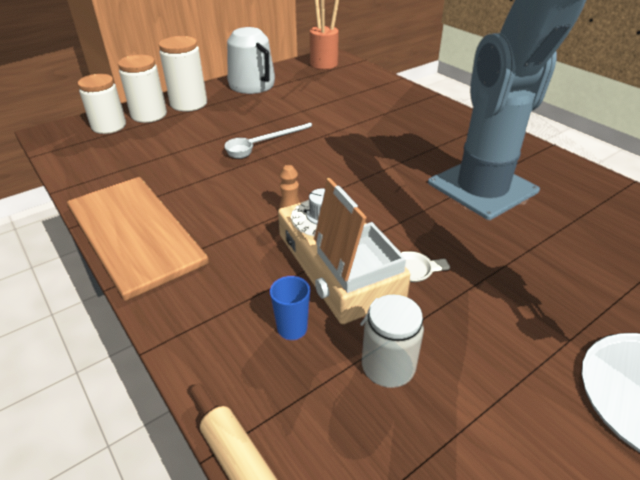

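```bash
cat > h.py <<'E'
import numpy as np, cv2
from cell import r
def ray(n,u,v):
    c=r.calibration(n);R=cv2.Rodrigues(c['rvec'])[0]
    return -R.T@c['tvec'], R.T@np.array([(u-c['cx'])/c['fx'],(v-c['cy'])/c['fy'],1])
def at(n,u,v,z):
    o,d=ray(n,u,v); return (o+d*(z-o[2])/d[2]).round(4)
def px(n,P):
    c=r.calibration(n)
    return cv2.projectPoints(np.float64(P).reshape(-1,1,3),c['rvec'],c['tvec'],np.array([[c['fx'],0,c['cx']],[0,c['fy'],c['cy']],[0,0,1.]]),None)[0][:,0]
E
python3 - <<'E'
import cv2
a=cv2.imread('pics/top0.png')[210:330,230:430]
cv2.imwrite('pics/c1.png',cv2.resize(a,None,fx=4,fy=4,interpolation=cv2.INTER_CUBIC))
E
```

```text
(no output)
```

View pics/c1.png

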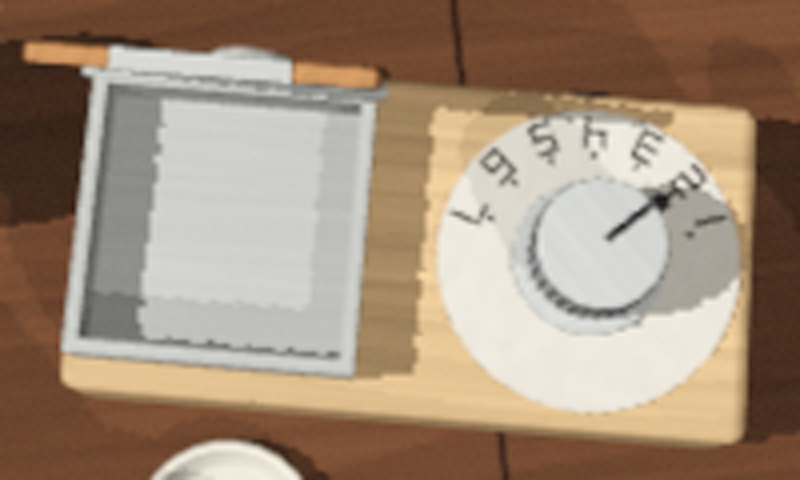

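Run:
```python
from h import *
T=lambda u,v,z:at('top',230+u/4,210+v/4,z)
print('plate',T(589,262,.092),'sleevetop',T(604,245,.148),'ptr',T(608,239,.148),T(668,194,.1))
H=[T(82,70,.125),T(380,92,.125),T(352,377,.125),T(62,352,.125)];print(H,np.mean(H,0))
print('block',T(752,112,.09),T(743,437,.09),T(62,385,.09))
for k,uv in {'jar':(185,233,.146),'tumb':(281,180,.11),'spoon':(287,344,.016),'pep':(466,275,.138)}.items(): print(k,at('top',*uv))
# lid from scene: free edge corners
print(ray('scene',0,0)[0],ray('top',0,0)[0])
```

```text
plate [ 0.5055 -0.0649  0.092 ] sleevetop [ 0.506 -0.065  0.148] ptr [ 0.5084 -0.0671  0.148 ] [ 0.5327 -0.1045  0.1   ]
[array([0.6126, 0.1614, 0.125 ]), array([0.5889, 0.0255, 0.125 ]), array([0.461 , 0.0505, 0.125 ]), array([0.4844, 0.1782, 0.125 ])] [0.536725 0.1039   0.125   ]
block [ 0.5697 -0.1515  0.09  ] [ 0.4188 -0.1257  0.09  ] [0.4724 0.1849 0.09  ]
jar [0.6086 0.2762 0.146 ]
tumb [0.7045 0.0993 0.11  ]
spoon [0.3961 0.1197 0.016 ]
pep [ 0.4861 -0.2152  0.138 ]
[1.04269332 0.65588583 0.77441697] [0.41039162 0.04510248 0.93165117]
```

```bash
cat >> h.py <<'E'
yaw=np.radians(-10); A=np.array([.5058,-.065])
X=np.array([np.cos(yaw),np.sin(yaw)]);Y=np.array([-X[1],X[0]])
def mill(x,y,z): return np.r_[A+X*x+Y*(y+.095),z]   # mill coords -> world
def lidp(th,s,n,y=0):  # s from hinge toward edge, n outward normal
    return mill(.065-s*np.cos(th)+n*np.sin(th),.075+y,.1255+s*np.sin(th)+n*np.cos(th))
def go(P):  # shift in tool mm from current measured pose
    s=r.state();R=Rq(s);return (R.T@(np.array(P)-s['eef_pos'])*1000).round(1)
def Rq(s):
    from scipy.spatial.transform import Rotation as Ro
    q=s['orientation'];return Ro.from_quat([q[1],q[2],q[3],q[0]]).as_matrix()
E
python3 - <<'E'
from h import *
for th in (1.0,1.1,1.2,1.3,1.4):
    P=[lidp(th,.142,n,y) for n in(0,.008) for y in(.068,-.068)]
    print(th,'scene',px('scene',P).round().tolist(),'topcrop',((px('top',P)-[230,210])*4).round().tolist())
s=r.state();print(Rq(s).round(3))
print('jaw angle world',np.degrees(np.arctan2(*Rq(s)[[1,0],2])))
print('to above sleeve',go(np.r_[A,.239]),go(np.r_[A,.30]))
a=cv2.imread('pics/scene0.png')[160:300,250:430]
cv2.imwrite('pics/c2.png',cv2.resize(a,None,fx=4,fy=4,interpolation=cv2.INTER_CUBIC))
E
```

```text
1.0 scene [[389.0, 217.0], [351.0, 179.0], [386.0, 216.0], [348.0, 178.0]] topcrop [[19.0, 194.0], [369.0, 221.0], [19.0, 175.0], [371.0, 202.0]]
1.1 scene [[384.0, 215.0], [346.0, 177.0], [380.0, 215.0], [343.0, 177.0]] topcrop [[19.0, 160.0], [372.0, 187.0], [20.0, 140.0], [373.0, 167.0]]
1.2 scene [[377.0, 215.0], [340.0, 176.0], [374.0, 215.0], [336.0, 176.0]] topcrop [[20.0, 124.0], [374.0, 151.0], [21.0, 103.0], [376.0, 130.0]]
1.3 scene [[371.0, 215.0], [334.0, 176.0], [367.0, 215.0], [330.0, 176.0]] topcrop [[22.0, 87.0], [377.0, 114.0], [24.0, 66.0], [379.0, 93.0]]
1.4 scene [[364.0, 216.0], [327.0, 177.0], [360.0, 216.0], [323.0, 177.0]] topcrop [[25.0, 50.0], [380.0, 77.0], [27.0, 29.0], [381.0, 56.0]]
[[ 0.913 -0.001  0.408]
 [-0.408 -0.001  0.913]
 [ 0.    -1.    -0.002]]
jaw angle world 65.95128603788422
to above sleeve [ 4.883e+02 -2.000e-01 -5.027e+02] [ 488.3  -61.2 -502.8]
```

View pics/c2.png

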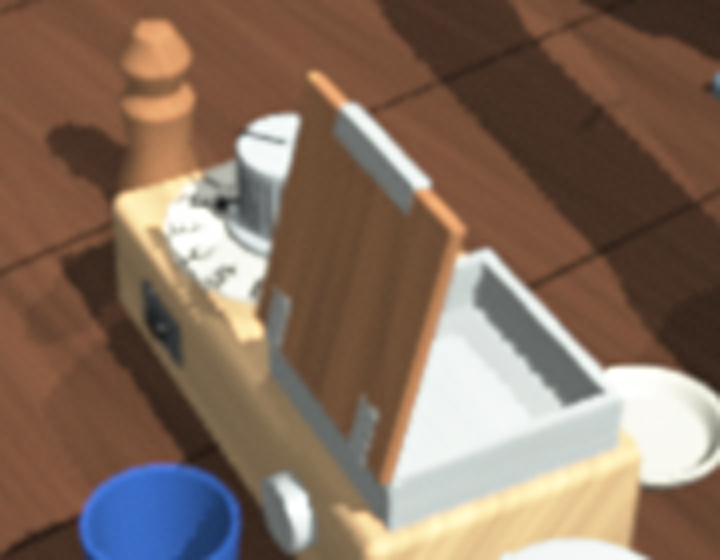

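Emit:
{"api": "servo_tool", "payload": {
  "rows": [
    [0,-40,0,0],
    [20,-62,-20,0.1],
    [50,-62,-50,0.25],
    [85,-62,-87,0.4],
    [120,-62,-123,0.55],
    [155,-62,-160,0.7],
    [190,-62,-196,0.85],
    [225,-62,-232,1.0],
    [260,-62,-268,1.15],
    [295,-62,-304,1.3],
    [330,-62,-340,1.45],
    [365,-62,-376,1.6]
  ],
  "hand": 0,
  "force": 30
}}

```text
time: 1.3
eef_pos: [0.4439, 0.1026, 0.3007]
orientation: [0.374, -0.374, 0.6, -0.6]
wrist_force: [1.1, 0.5, 0.6]
grip_width: 0.995
```

Run:
```python
from h import *
s=r.state();R=Rq(s)
print(s['time'],s['eef_pos'],s['joints'].round(2),go(np.r_[A,.3]),np.degrees(np.arctan2(R[1,2],R[0,2])))
```

```text
1.3 [0.44390858 0.10257965 0.30073727] [-0.78  0.13  0.5   1.98 -0.07  1.05 -0.7 ] [123.3   0.7 129.2] -26.065635749690554
```

Emit:
{"api": "servo_tool", "payload": {
  "rows": [
    [30,0,30,0.1],
    [60,0,62,0.2],
    [90,0,94,0.3],
    [115,0,120,0.35],
    [123,0,129,0.35],
    [123,0,129,0.35],
    [123,0,129,0.35]
  ]
}}

```text
time: 2.0
eef_pos: [0.5062, -0.0607, 0.3003]
orientation: [0.267, -0.267, 0.655, -0.654]
wrist_force: [0.4, 0.0, -0.3]
grip_width: 1.002
```

Run:
```python
from h import *
s=r.state();R=Rq(s)
print(s['time'],s['eef_pos'],s['joints'].round(2),go(np.r_[A,.112]),np.degrees(np.arctan2(R[1,2],R[0,2])))
```

```text
2.0 [ 0.50623969 -0.06073374  0.30033239] [-0.52  0.26  0.66  1.86 -0.18  1.08 -0.58] [  3.2 188.3   3. ] -45.668870966576264
```

Emit:
{"api": "servo_tool", "payload": {
  "rows": [
    [0,20,0,0],
    [0,50,0,0],
    [0,80,0,0],
    [0,100,0,0],
    [0,110,0,0],
    [0,110,0,0]
  ]
}}

```text
time: 2.6
eef_pos: [0.5058, -0.0606, 0.1899]
orientation: [0.266, -0.268, 0.655, -0.654]
wrist_force: [0.2, -0.7, 0.4]
grip_width: 1.001
```

Run:
```python
from h import *
s=r.state();R=Rq(s)
print(s['time'],s['eef_pos'],s['joints'].round(2),go(np.r_[A,.112]),np.degrees(np.arctan2(R[1,2],R[0,2])))
cv2.imwrite("pics/t3.png",r.snapshot('top')[180:340:,220:440,::-1].repeat(3,0).repeat(3,1))
```

```text
2.6 [ 0.50580833 -0.06063932  0.18985158] [-0.44  0.41  0.6   1.98 -0.31  0.84 -0.47] [ 3.  77.8  3.3] -45.64241146246709
```

View pics/t3.png

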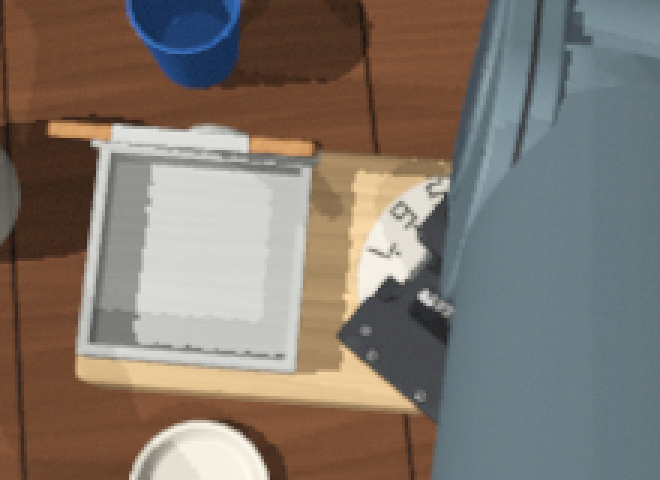

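Emit:
{"api": "servo_tool", "payload": {
  "rows": [
    [3,0,3,0],
    [3,20,3,0],
    [3,40,3,0],
    [3,55,3,0],
    [3,68,3,0],
    [3,76,3,0],
    [3,78,3,0],
    [3,78,3,0]
  ]
}}

```text
time: 3.45
eef_pos: [0.5069, -0.0666, 0.113]
orientation: [-0.266, 0.266, -0.655, 0.655]
wrist_force: [0.6, 0.1, 1.3]
grip_width: 0.996
```

Run:
```python
from h import *
s=r.state();R=Rq(s)
print(s['time'],s['eef_pos'],s['joints'].round(2),go(np.r_[A,.112]),s['wrist_force'],s['torque'])
```

```text
3.45 [ 0.50690274 -0.06660111  0.11299856] [-0.36  0.54  0.52  2.02 -0.42  0.69 -0.38] [-0.3  1.  -1.9] [0.56467694 0.13043526 1.34763636] [-0.04463833  0.08751015  0.01153626]
```

Close on the sleeve.

Emit:
{"api": "servo_tool", "payload": {
  "rows": [
    [0,0,0,0],
    [0,0,0,0],
    [0,0,0,0],
    [0,0,0,0],
    [0,0,0,0],
    [0,0,0,0]
  ],
  "hand": 1,
  "force": 25
}}

```text
time: 4.05
eef_pos: [0.5054, -0.065, 0.1127]
orientation: [0.266, -0.267, 0.656, -0.654]
wrist_force: [-3.7, 4.6, 5.6]
grip_width: 0.646
```

Run:
```python
from h import *
s=r.state();R=Rq(s)
print(s['time'],s['eef_pos'],R.T@s['wrist_force'],s['torque'],s['grip_width']*88)
```

```text
4.05 [ 0.50538264 -0.06501981  0.11274062] [-0.56379557 -5.53072157 -5.9549529 ] [ 0.90132134  1.06030577 -0.04058045] 56.8074775211852
```

Emit:
{"api": "servo_tool", "payload": {
  "rows": [
    [0,0,-2,0],
    [0,0,-2,-0.08],
    [0,0,-2,-0.16],
    [0,0,-2,-0.24],
    [0,0,-2,-0.32],
    [0,0,-2,-0.4],
    [0,0,-2,-0.48],
    [0,0,-2,-0.56],
    [0,0,-2,-0.64],
    [0,0,-2,-0.72],
    [0,0,-2,-0.8],
    [0,0,-2,-0.88]
  ]
}}

```text
time: 5.25
eef_pos: [0.507, -0.0656, 0.1129]
orientation: [0.521, -0.52, 0.477, -0.48]
wrist_force: [7.1, -1.3, -6.6]
grip_width: 0.652
```

Run:
```python
from h import *
s=r.state();R=Rq(s)
print(s['time'],s['eef_pos'],s['joints'].round(2),R.T@s['wrist_force'],s['torque'],s['grip_width']*88,np.degrees(np.arctan2(R[1,2],R[0,2])))
```

```text
5.25 [ 0.50702033 -0.06564459  0.11290338] [-0.19  0.5   0.29  2.01 -0.22  0.65  0.33] [1.87744777 6.59854695 6.91431187] [-0.35857502 -0.61839827 -0.09787549] 57.37704760653649 4.812971966727413
```

Emit:
{"api": "servo_tool", "payload": {
  "rows": [
    [0,0,0,-0.08],
    [0,0,0,-0.16],
    [0,0,0,-0.24],
    [0,0,0,-0.32],
    [0,0,0,-0.38],
    [0,0,0,-0.39],
    [0,0,0,-0.38],
    [0,0,0,-0.38],
    [0,0,0,-0.38]
  ]
}}

```text
time: 6.15
eef_pos: [0.5078, -0.0655, 0.1129]
orientation: [0.602, -0.6, 0.371, -0.374]
wrist_force: [8.7, -0.5, -7.1]
grip_width: 0.648
```

Run:
```python
from h import *
s=r.state();R=Rq(s)
print(s['time'],s['eef_pos'],R.T@s['wrist_force'],s['torque'],s['grip_width']*88,np.degrees(np.arctan2(R[1,2],R[0,2])))
```

```text
6.15 [ 0.50784034 -0.06545503  0.11292853] [4.29634312 7.09899027 7.49535809] [-0.54736869 -1.04555123 -0.07813538] 57.05666204703235 26.422356610810205
```

Turned 72.1°. Release and lift straight up.

Emit:
{"api": "servo_tool", "payload": {
  "rows": [
    [0,0,0,0],
    [0,0,0,0],
    [0,0,0,0],
    [0,0,0,0],
    [0,0,0,0],
    [0,-20,0,0],
    [0,-50,0,0],
    [0,-90,0,0],
    [0,-130,0,0],
    [0,-165,0,0],
    [0,-190,0,0],
    [0,-190,0,0]
  ],
  "hand": 0
}}

```text
time: 7.35
eef_pos: [0.5072, -0.0653, 0.3063]
orientation: [0.602, -0.6, 0.371, -0.375]
wrist_force: [-0.1, 0.1, -0.4]
grip_width: 1.0
```

Run:
```python
from h import *
s=r.state();R=Rq(s)
print(s['time'],s['eef_pos'],s['joints'].round(2),s['grip_width']*88)
a=r.snapshot('top')[180:340:,220:440,::-1].repeat(2,0).repeat(2,1)
b=cv2.resize(r.snapshot('scene')[160:300,250:430,::-1],None,fx=4,fy=4,interpolation=cv2.INTER_CUBIC)[:,:360]
o=np.zeros((560,800,3),np.uint8);o[:320,:440]=a;o[:,440:]=b
cv2.imwrite("pics/t4.png",o)
```

```text
7.35 [ 0.50715528 -0.06530681  0.30629095] [-0.17  0.22  0.24  1.84 -0.06  1.08  0.56] 88.03286553872714
```

View pics/t4.png

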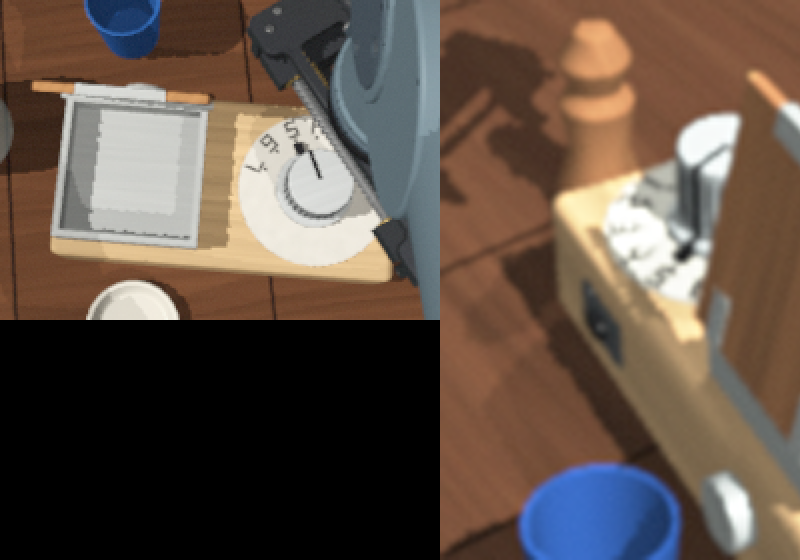

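Run:
```python
from h import *
print(go(mill(.1,.075,.32)))
p=at('top',370,253.5,.1)[:2]-A; print('pointer mill deg (want 24)',np.degrees(np.arctan2(p[1],p[0]))+10,np.hypot(*p))
```

```text
[-77.1 -17.3 182. ]
pointer mill deg (want 24) 23.116436125391473 0.04230366414390131
```

Emit:
{"api": "servo_tool", "payload": {
  "rows": [
    [0,-15,0,-0.1],
    [-10,-17,20,-0.2],
    [-20,-17,45,-0.32],
    [-30,-17,75,-0.44],
    [-42,-17,105,-0.56],
    [-55,-17,135,-0.68],
    [-67,-17,160,-0.8],
    [-77,-17,180,-0.9],
    [-77,-17,182,-0.935],
    [-77,-17,182,-0.935],
    [-77,-17,182,-0.935]
  ],
  "hand": 1,
  "force": 10
}}

```text
time: 8.55
eef_pos: [0.6332, 0.0842, 0.3182]
orientation: [-0.704, 0.705, -0.063, 0.061]
wrist_force: [-0.4, -0.4, -0.8]
grip_width: 0.026
```

Run:
```python
from h import *
s=r.state();R=Rq(s)
print(s['time'],s['eef_pos'],s['joints'].round(2),s['grip_width'],np.degrees(np.arctan2(R[1,2],R[0,2])))
print(go(mill(.1,.075,.32)),go(lidp(1.37,.1,.008)))
b=r.snapshot('scene')[110:310,220:450,::-1].repeat(3,0).repeat(3,1)
cv2.imwrite("pics/t5.png",b)
```

```text
8.55 [0.63323412 0.08418779 0.31817576] [-0.23  0.45  0.04  1.48 -0.02  1.22  1.21] 0.02643702953963585 79.8864897441172
[ 0.4 -1.8  0.9] [-46.5  93.2   1. ]
```

View pics/t5.png

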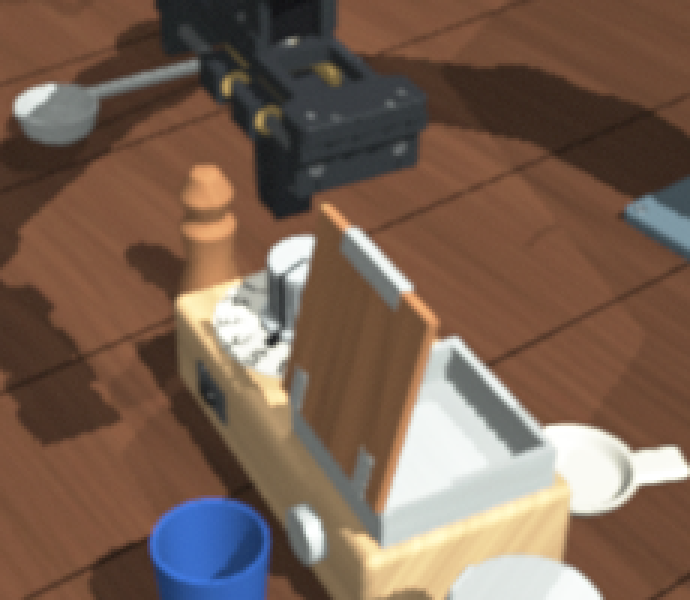

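Emit:
{"api": "servo_tool", "payload": {
  "rows": [
    [0,15,0,0],
    [0,45,0,0],
    [0,75,0,0],
    [0,92,0,0],
    [0,93,0,0],
    [-10,93,0,0],
    [-20,93,0,0],
    [-28,93,0,0],
    [-28,93,0,0]
  ]
}}

```text
time: 9.5
eef_pos: [0.6055, 0.0904, 0.2278]
orientation: [0.705, -0.704, 0.061, -0.062]
wrist_force: [-0.3, 0.8, 0.3]
grip_width: 0.006
```

Run:
```python
from h import *
s=r.state()
print(s['time'],s['eef_pos'],s['wrist_force'])
for th in np.r_[1.37:-.04:-.06]:
    q=lidp(th,.1,.008); print(round(th,2),go(q+np.r_[X*.009,0]))
b=r.snapshot('scene')[110:310,220:450,::-1].repeat(3,0).repeat(3,1)
cv2.imwrite("pics/t6.png",b)
```

```text
9.5 [0.60550812 0.09036671 0.22783354] [-0.29368222  0.78619474  0.29135079]
1.37 [-9.3  2.7 -0.3]
1.31 [-15.3   3.6  -0.3]
1.25 [-21.2   4.9  -0.3]
1.19 [-27.    6.5  -0.3]
1.13 [-32.7   8.5  -0.3]
1.07 [-38.2  10.7  -0.3]
1.01 [-43.6  13.4  -0.3]
0.95 [-48.9  16.3  -0.3]
0.89 [-54.   19.5  -0.3]
0.83 [-58.8  23.1  -0.3]
0.77 [-63.5  26.9  -0.3]
0.71 [-67.9  31.   -0.3]
0.65 [-72.   35.4  -0.3]
0.59 [-75.9  40.   -0.3]
0.53 [-79.5  44.8  -0.3]
0.47 [-82.8  49.8  -0.3]
0.41 [-85.8  55.1  -0.3]
0.35 [-88.5  60.5  -0.3]
0.29 [-90.8  66.   -0.3]
0.23 [-92.8  71.7  -0.3]
0.17 [-94.5  77.5  -0.3]
0.11 [-95.8  83.3  -0.3]
0.05 [-96.8  89.3  -0.3]
-0.01 [-97.4  95.3  -0.3]
```

View pics/t6.png

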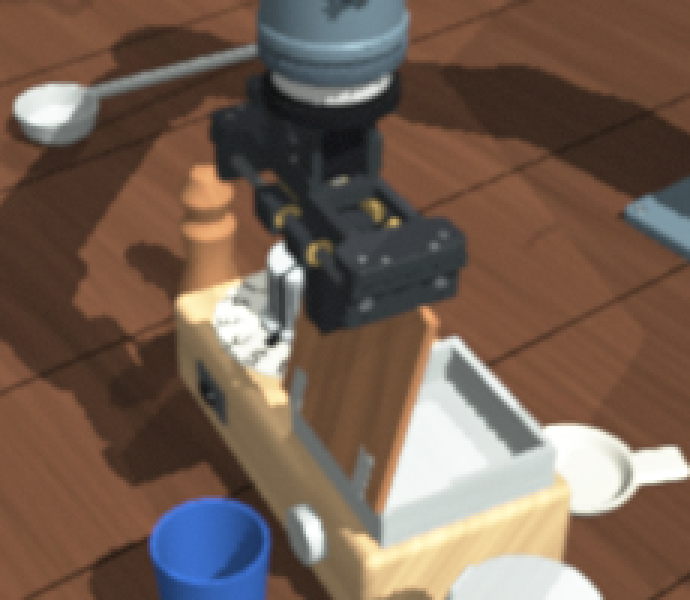

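Emit:
{"api": "servo_tool", "payload": {
  "rows": [
    [-5,2,0,0],
    [-10,3,0,0],
    [-15,4,0,0],
    [-21,5,0,0],
    [-27,7,0,0],
    [-33,9,0,0],
    [-38,11,0,0],
    [-44,14,0,0],
    [-49,17,0,0],
    [-54,20,0,0]
  ]
}}

```text
time: 10.55
eef_pos: [0.5527, 0.0993, 0.2064]
orientation: [0.704, -0.704, 0.062, -0.062]
wrist_force: [1.8, -0.6, -0.2]
grip_width: 0.005
```

Run:
```python
from h import *
s=r.state()
print(s['time'],s['eef_pos'],s['wrist_force'],px('scene',s['eef_pos']))
for th in (.83,.41,0): print(go(lidp(th,.1,.008)+np.r_[X*.009,0]))
cv2.imwrite("pics/t7.png",r.snapshot('scene')[110:310,220:450,::-1].repeat(3,0).repeat(3,1))
```

```text
10.55 [0.55270871 0.09926627 0.20643103] [ 1.81805618 -0.57230648 -0.24804766] [[354.52461554 217.67095169]]
[-5.3  1.7  0.1]
[-32.2  33.7   0.1]
[-43.7  72.9   0.1]
```

View pics/t7.png

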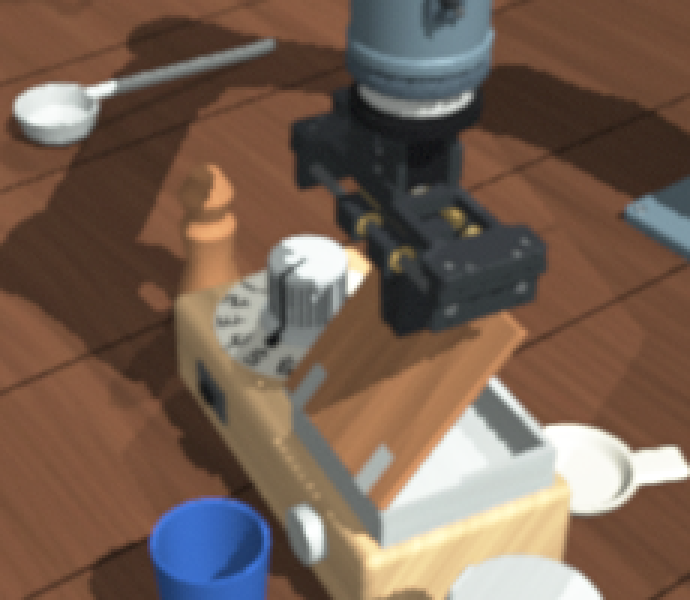

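Emit:
{"api": "servo_tool", "payload": {
  "rows": [
    [-5,3,0,0],
    [-10,6,0,0],
    [-14,10,0,0],
    [-18,15,0,0],
    [-22,19,0,0],
    [-26,24,0,0],
    [-29,29,0,0],
    [-32,34,0,0],
    [-35,40,0,0],
    [-37,45,0,0],
    [-39,51,0,0],
    [-41,56,0,0]
  ]
}}

```text
time: 11.8
eef_pos: [0.5125, 0.1063, 0.1502]
orientation: [-0.704, 0.704, -0.062, 0.062]
wrist_force: [1.3, -0.2, 0.7]
grip_width: 0.005
```

Run:
```python
from h import *
s=r.state()
print(s['time'],s['eef_pos'],s['wrist_force'],go(lidp(0,.1,.008)+np.r_[X*.009,0]))
```

```text
11.8 [0.51254207 0.10627243 0.15015218] [ 1.34653479 -0.24621298  0.72781141] [-2.9 16.7  0.2]
```

Emit:
{"api": "servo_tool", "payload": {
  "rows": [
    [-1,5,0,0],
    [-2,10,0,0],
    [-3,14,0,0],
    [-3,17,0,0],
    [-3,19,0,0],
    [-3,20,0,0],
    [-3,20,0,0],
    [-3,20,0,0],
    [-3,20,0,0]
  ]
}}

```text
time: 12.7
eef_pos: [0.5096, 0.1068, 0.1336]
orientation: [0.704, -0.704, 0.062, -0.062]
wrist_force: [-11.7, -2.5, 35.0]
grip_width: 0.007
```

Run:
```python
from h import *
s=r.state()
print(s['time'],s['eef_pos'],s['wrist_force'])
```

```text
12.7 [0.50964616 0.10680992 0.13364396] [-11.68149833  -2.49398585  34.97872787]
```

Emit:
{"api": "servo_tool", "payload": {
  "rows": [
    [0,-5,0,0],
    [0,-20,0,0],
    [0,-50,0,0],
    [0,-90,0,0],
    [0,-130,0,0],
    [0,-170,0,0],
    [0,-190,0,0],
    [0,-190,0,0],
    [0,-190,0,0]
  ]
}}

```text
time: 13.6
eef_pos: [0.5096, 0.1068, 0.3202]
orientation: [-0.704, 0.704, -0.062, 0.062]
wrist_force: [-0.1, 0.1, -0.8]
grip_width: 0.003
```

Run:
```python
from h import *
s=r.state()
print(s['time'],s['eef_pos'],s['wrist_force'])
P=[lidp(t,.142,.008,y) for t in(0,.05) for y in(.068,-.068)]
print(((px('scene',P)-[220,110])*3).round())
cv2.imwrite("pics/t8.png",r.snapshot('scene')[110:310,220:450,::-1].repeat(3,0).repeat(3,1))
```

```text
13.6 [0.50961532 0.10675363 0.32019539] [-0.06180028  0.07439871 -0.78421516]
[[578. 429.]
 [468. 316.]
 [579. 421.]
 [468. 308.]]
```

View pics/t8.png

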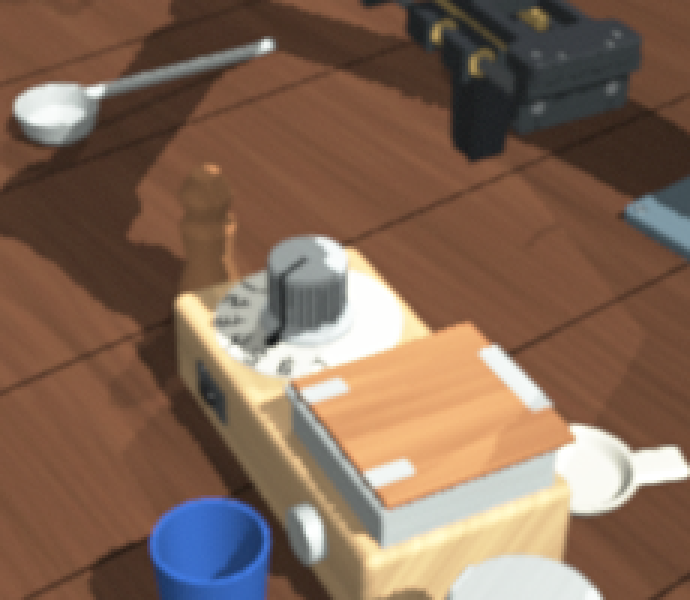

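```bash
python3 -c "
from cell import r
print(r.close_job())"
```

```text
the job is handed in; nothing more can be done
None
```

The mill is set to number 5, the lid is closed, and I handed the job in at about 13.7 s. The hand-in gives no verdict, so this rests on my own checks.

- **Sleeve:** I gripped it at number 2 and turned it 72° counter-clockwise. Afterwards the top camera put the pointer at about 23° in the mill frame, against 24° for number 5. The last scene picture also shows it at 5.
- **Lid:** I pushed it down from about 1.37 rad along its arc with the closed fingertips, at a commanded 0.6 rad/s or so, well under the 3 rad/s limit. At the end the fingertip stood at 133.6 mm, the height of a closed lid's outer face (133.5 mm), and the wrist force was about 37 N. In the last picture the lid lies flat, with its free-edge corners within 2–3 camera pixels of where a closed lid should be.
- **Surroundings:** Before hand-in the tool was lifted to 0.32 m and touched nothing (wrist force under 1 N). The tumbler, spoon rest, pepper shaker and the visible part of the jar looked unmoved in the scene crops. I judged that by eye and did not measure it.

No check failed or disagreed.

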